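# Refit the swarf cup of the conduit reaming stand

### The job

Refit the emptied swarf cup: slide the stand's shutter fully open, set the cup (the one with two lugs at its foot) upright into the stiff ring in the stand with the lugs in the slots, twist it clockwise until it bottoms out, then slide the shutter fully shut over it. Leave the other things on the bench where they are.

Things in the scene. Friction and masses are not known exactly. Their poses are not given: they have to be found in the camera images.
- stand: Fixed grey stand: block 180 mm (its x) by 170 mm (its y), 60 mm high, with a round well 120 mm wide in its top; behind it (+x) a rail along its y, top 110 mm up, carries the shutter. Origin: centre of the block's underside, on the well's vertical axis; z up.
- ring_floor (a point): Point on the well's axis on the floor of the aluminium ring (116 mm across) in the well. The ring has a 61 mm bore and two opposite slots, 18 mm wide, reaching 44 mm from the axis, along this point's x axis (both ways). Its wall is 26 mm high, at the start level with the block's top. Ring and point turn together, and sink as they turn.
- ring (a joint): Angle of the ring: 0 at the start, grows clockwise seen from above, bottoms out at 1.2 rad. A steep thread makes it sink 14 mm over this turn (floor from 34 to 20 mm above the table). Stiff (about 0.6 N m), stays where left; it is turned, not pushed down.
- cup_mid (a point): Loose open steel cup, 92 mm high, 0.35 kg; point on its axis 46 mm above its underside, z up. From 42 mm up to the rim: 64 mm outside diameter, wall 3 mm. Foot: 56 mm diameter, two opposite lugs along the point's x (both ways), 14 mm wide, 12 mm high, at the underside, reaching 41 mm from the axis. Either lug fits either slot, with 0.06 rad play each way. Home: rim 112 mm above the table.
- shutter (a joint): Flat steel shutter, m: 0 fully shut (over the well), 0.15 fully open. Slides along the stand's +y to open, 6 N friction (a little more when fast), stays where left. Plate 110 mm wide along the slide, from 55 mm in front of the knob (stand's -x) back to the rail; underside 117 mm above the table, so it passes over the cup only when the cup is twisted home.
- shutter_knob (a point): Middle of the upright round black knob on the shutter, 28 mm in diameter, 45 mm high; the point is 150 mm above the table and 25 mm above the plate's top. It is above the well's axis when shut.
- tin_mid (a point): A bystander: plain open steel tin without lugs, 76 mm in diameter, 70 mm high, standing on the bench; point at its centre half-way up. Leave alone.
- junction_box: A bystander: grey square junction box 85 by 85 by 46 mm on the bench; origin centre of its underside. Leave alone.
- screwdriver: A bystander: screwdriver lying on the bench; origin under its middle. Leave alone.
Mind the look-alikes: they are no part of the job. Leave any orange or purple look-alike of the part that bears cup_mid alone.

How it is judged:
By the outcome, as a careful person would: the job done as asked, in the order asked, and still so for the second after the job is handed in, with the robot touching nothing.
It also fails if it takes over 72 s, if anything falls off the work surface, if the arm or the gripper's body presses on something with over 40 N, if the wrist force passes 120 N, or if a joint passes its speed limit or range.

### The arm

A 6-joint arm with a two-finger parallel gripper is mounted at the origin on the work surface. World frame = base frame: x ahead of the robot, y to its left, z up, the work surface at z = 0. Lengths are in mm, angles in rad, forces in N, time in s.
With the tool pointing down it reaches from about 350 to 975 mm from the base axis. Payload 7.1 kg.
Tool frame: the origin (TCP) lies at the very end of the fingers, on their centre line; the grasp point (between the pads) lies 19 mm behind it; z points along the fingers, x is the direction in which the jaws open and shut, and the axes are right-handed (so a half turn about z gives the same grasp; the last joint's range is limited). The gripper opens to 88 mm and grips with 3 to 60 N. Pads are 20 mm wide; open, the fingers measure 115 mm over their backs; the gripper's body (75 mm by 178 mm) begins 61 mm behind the grasp point.
Start: joints at [1.322, 0.423, 1.63, -0, 1.089, -0.019], TCP at [142.333, 608.561, 222.675] pointing down, gripper open.
Joint ranges: [-3, 3], [-0.9, 2.11], [0.09, 2.58], [-1.31, 4.45], [0.11, 2.69], [-2.54, 2.54]. Speed limits (rad/s): [2.39, 2.39, 3.01, 3.14, 3.14, 3.14].

### API

Orientations are given as a rotation vector (axis times angle).
In Python, from workcell import ctrl gives the robot as it stands. The module is installed in compiled form; this text tells all that it offers.
- The arm moves only by the tool move_arm, never from a script. Its argument "motion" is a list of rows, each a list of 2 entries, a list of its own where there are three numbers: the shift along the tool's x, y, z normalised to -1 to 1, where 1 is 150 mm, then the turn, a rotation vector about the tool's x, y, z normalised to -1 to 1, where 1 is 60 degrees. In form: [[[x, y, z], [rx, ry, rz]], ...]. A call has exactly 5 rows; each row is the pose to reach, as a shift and turn from the pose commanded when the call began, along the tool's axes at that moment; what a row does not reach only later rows make up. A row lasts 1/8 s, in which the tool goes at most 62.5 mm and 10.7 degrees, less where a joint would pass 70% of its speed; a pose out of reach is approached as far as the arm can. A call with a number of a shift or a turn outside -1 to 1 is refused whole. A call with a gripper value outside its range is refused whole. "gripper" is the opening, from 0 (shut) to 1 (fully open), set as the call begins (left out, the last holds). The fingers move at their own pace and stop on an object; the grip force is fixed at half the most. Time passes only in rows, so rows that repeat a pose let the fingers close, or fill a call up. It gives the time, the measured TCP pose, the force and the opening at its end, in the units of the state.
- ctrl.get_obs(): the state, without advancing time (a new reading comes with each control period).
- ctrl.get_image(name): name is "scene" or "top"; returns a dict with "pixels" (480x640x3 uint8, red, green, blue), "camera_matrix" (3x3 intrinsics, pixels), "R" (3x3) and "t" (3): a world point X has camera coordinates R X + t. Camera axes: x right, y down, z forward; pixel columns grow to the right and rows downward; lengths in mm; the calibration is good to about 2 mm. A picture is of the moment at which its call begins. There is no depth.
- ctrl.close_job(): hands the job in, once; it reports no verdict.
Trained networks look in the newest picture that a camera, given by its name, has taken for a name from the list of things; names that differ only in an ending like _2 or _b are one class to them, and where a whole thing is asked for, a point or a joint stands for the part that bears it (a point fixed in the world has none). Each returns a list of dicts, best first, with "p" (0 to 1); they miss things now and then, are a little off and sometimes report something else, mostly with a low value. They report only what shows in the picture. A call takes as long as a camera call. They do not tell look-alikes from the thing itself.
- ctrl.boxes_of(camera, name): "location" ([x, y, z] in mm, in world coordinates, good to about 4 mm: the middle of the surface that is visible of it).
- ctrl.regions_of(camera, name): "mask" (480x640 bool, what is visible of it).
- ctrl.pinpoint(camera, name): "location" ([x, y, z] in mm, in world coordinates, good to about 4 mm: a listed point, or the origin of a listed thing).
The state is a dict: "t": time; "qpos": joint angles; "qvel": joint speeds; "joint_torque": joint torques, N m; "ee_pos": TCP position; "orientation": TCP orientation; "ft_force": force on the tool from outside, world axes, zero at the start; "moment": the same for the moment, N m; "width": finger opening in mm.
Only numpy, scipy, OpenCV 4.12 (cv2) and the standard library are available. Lean on these libraries where they do the work, as an engineer would, in place of code of your own. Each camera call takes 0.05 s, during which the arm holds its last target.

## Working session

There is one attempt and no reset: what is moved stays moved. The work goes in short steps, Python scripts to look and compute and a tool call to move; the robot and the scene stay as the last step left them, time stands still between calls to the robot, and variables do not carry over. Pictures are saved under pics/ and viewed, and the job is handed in when it is done.

Besides the shell and the picture viewer there is one more tool, called after "Request:" as name(argument=value, ...), one argument or row to a line, values as JSON. move_arm: Moves the arm, as the interface text tells. Its arguments: {"type":"object","properties":{"motion":{"type":"array","items":{"type":"array"}},"gripper":{"type":"number"}},"required":["motion"]}

```bash
mkdir -p pics; ls; cat > h.py <<'E'
import numpy as np, cv2
from workcell import ctrl
from scipy.spatial.transform import Rotation as Ro
def save(cam,name):
    im=ctrl.get_image(cam); cv2.imwrite('pics/'+name,im['pixels'][:,:,::-1]); return im
def proj(im,X):
    c=im['R']@np.array(X,float)+np.array(im['t']).ravel(); p=im['camera_matrix']@c; return p[:2]/p[2]
def ray(im,uv,z):
    d=np.linalg.inv(im['camera_matrix'])@[uv[0],uv[1],1]; R=np.array(im['R']);C=-R.T@np.array(im['t']).ravel(); d=R.T@d
    return C+d*(z-C[2])/d[2]
E
python3 - <<'E'
from h import *
for c in ['scene','top']:
    im=save(c,c+'0.png')
    print(c, -im['R'].T@np.array(im['t']).ravel())
    for n in ['stand','ring_floor','cup_mid','shutter_knob','tin_mid','junction_box','screwdriver']:
        print(n,[(np.round(d['location']),round(d['p'],2)) for d in ctrl.pinpoint(c,n)])
print(ctrl.get_obs())
E
```

```text
pics
scene [ 966.31940926  461.38649835 1102.49593978]
stand [(array([608.,  65.,   4.]), 0.91), (array([415., 267.,   0.]), 0.62)]
ring_floor []
cup_mid [(array([ 454., -196.,   45.]), 0.92), (array([392., -70.,  43.]), 0.9), (array([ 305., -181.,   41.]), 0.67)]
shutter_knob [(array([603.,  77., 152.]), 0.88)]
tin_mid [(array([ 546., -334.,   33.]), 0.6)]
junction_box [(array([414., 264.,   1.]), 0.58)]
screwdriver [(array([ 767., -197.,    5.]), 0.57), (array([ 541., -336.,   31.]), 0.56), (array([416., 264.,  -1.]), 0.15)]
top [462.34741822 -15.5459203  973.79075072]
stand [(array([605.,  68.,   2.]), 0.87)]
ring_floor []
cup_mid [(array([ 463., -196.,   47.]), 0.87), (array([396., -68.,  46.]), 0.68), (array([ 303., -180.,   44.]), 0.68)]
shutter_knob [(array([608.,  80., 151.]), 0.76)]
tin_mid [(array([ 541., -336.,   37.]), 0.55)]
junction_box [(array([420., 266.,  -3.]), 0.67)]
screwdriver [(array([ 768., -198.,    0.]), 0.96)]
{'t': 0.8, 'qpos': array([ 1.32197391e+00,  4.23088532e-01,  1.62985762e+00,  7.07832958e-06,
        1.08859558e+00, -1.90211658e-02]), 'qvel': array([-0.00024981, -0.0011432 ,  0.00138283,  0.00017519,  0.00222983,
       -0.00156517]), 'joint_torque': array([-1.56473347e-03, -5.44516897e+01, -2.74022591e+01,  6.43776963e-02,
        1.67856988e-02, -2.62780679e-05]), 'ee_pos': array([142.35385128, 608.58452108, 222.69891183]), 'orientation': array([-2.46145254e+00, -1.95208361e+00, -5.76295064e-05]), 'ft_force': array([-0.4801864 ,  0.63702312,  0.43712409]), 'moment': array([ 0.01825606, -0.0017706 ,  0.03145696]), 'width': 87.98661400076615}
```

View pics/scene0.png

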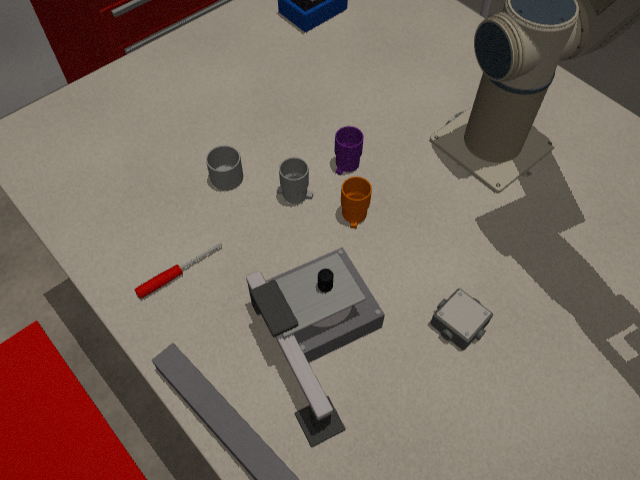

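View pics/top0.png

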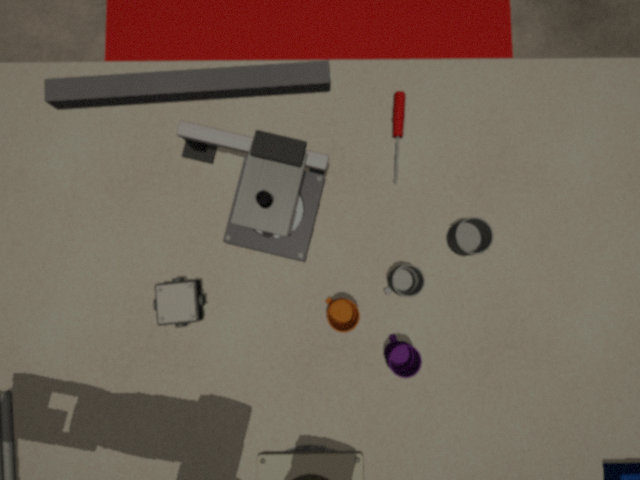

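```bash
python3 - <<'E'
import cv2
t=cv2.imread('pics/top0.png'); s=cv2.imread('pics/scene0.png')
cv2.imwrite('pics/c1.png',cv2.resize(t[110:270,170:340],None,fx=4,fy=4,interpolation=cv2.INTER_CUBIC)[:600])
cv2.imwrite('pics/c2.png',cv2.resize(t[250:310,370:440],None,fx=8,fy=8,interpolation=cv2.INTER_CUBIC))
cv2.imwrite('pics/c3.png',cv2.resize(s[140:220,260:340],None,fx=7,fy=7,interpolation=cv2.INTER_CUBIC))
E
```

```text
(no output)
```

View pics/c1.png

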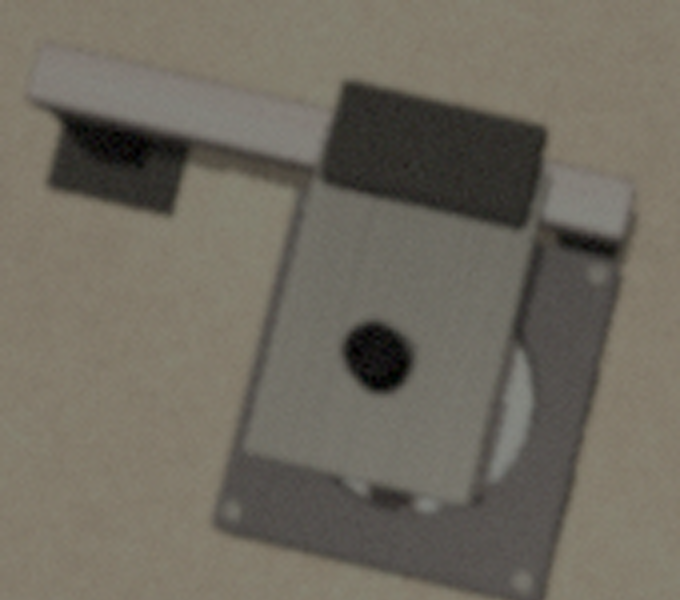

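View pics/c2.png

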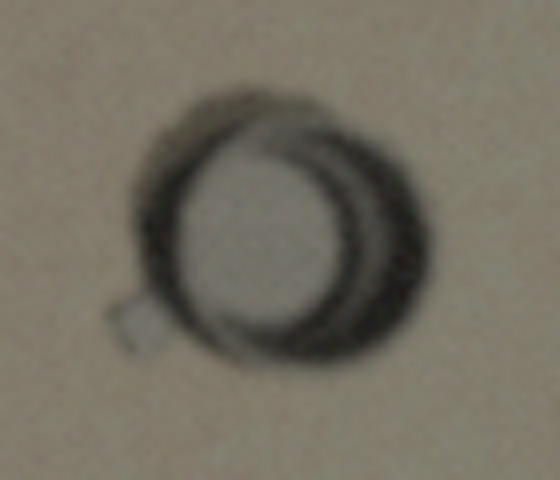

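View pics/c3.png

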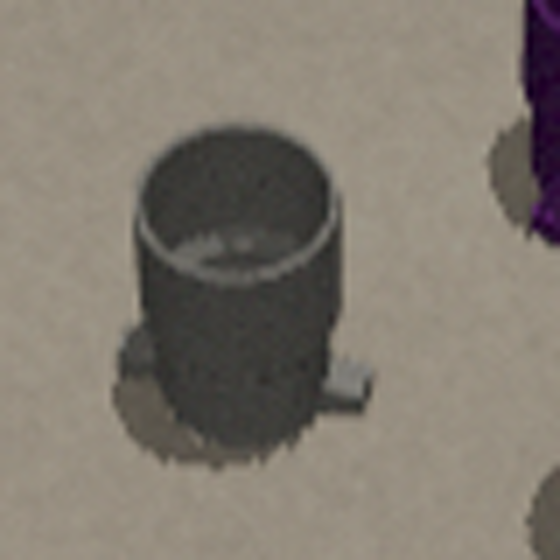

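```bash
cat >> h.py <<'E'
from scipy.optimize import minimize
def circ(r,z,n=48):
    a=np.linspace(0,2*np.pi,n,endpoint=False); return np.c_[r*np.cos(a),r*np.sin(a),np.full(n,z)]
def box(x0,x1,y0,y1,z0,z1): return np.array([[x,y,z] for x in(x0,x1) for y in(y0,y1) for z in(z0,z1)],float)
def T(P,x,y,yaw,z=0):
    c,s=np.cos(yaw),np.sin(yaw); return np.c_[x+c*P[:,0]-s*P[:,1],y+s*P[:,0]+c*P[:,1],P[:,2]+z]
def projN(im,X):
    c=X@np.array(im['R']).T+np.array(im['t']).ravel(); p=c@np.array(im['camera_matrix']).T; return p[:,:2]/p[:,2:]
def sil(im,parts,S=4):
    m=np.zeros((480,640),np.float32)
    mm=np.zeros((480,640),np.uint8)
    for P in parts:
        h=cv2.convexHull(projN(im,P).astype(np.float32)); cv2.fillConvexPoly(mm,np.round(h*256).astype(np.int32),255,cv2.LINE_AA,8)
    return mm/255.
CUP=[np.r_[circ(28,0),circ(28,42)],np.r_[circ(32,42),circ(32,92)],box(-41,41,-7,7,0,12)]
E
python3 - <<'E'
from h import *
import pickle
ims={c:ctrl.get_image(c) for c in('scene','top')}
M={c:ctrl.regions_of(c,'cup_mid') for c in ims}
K={c:ctrl.regions_of(c,'shutter_knob') for c in ims}
for c in ims:
    for d in M[c]: 
        ys,xs=np.where(d['mask']); print(c,'cup',d['p'],xs.mean(),ys.mean(),len(xs))
    for d in K[c]: 
        ys,xs=np.where(d['mask']); print(c,'knob',d['p'],xs.mean(),ys.mean(),len(xs),xs.min(),xs.max(),ys.min(),ys.max())
pickle.dump((ims,M,K),open('d0.pkl','wb'))
E
```

```text
scene cup 0.93 293.89731051344745 180.52159739201304 1227
scene cup 0.62 347.7412653446648 149.1152030217186 1059
scene cup 0.56 354.99513776337113 200.00567260940034 1234
scene knob 0.65 306.6930603370176 296.24424714622216 5519 250 365 254 337
top cup 0.92 401.6455805892548 357.4662045060659 1154
top cup 0.77 405.62618595825427 281.0626185958254 1054
top cup 0.61 341.84742268041236 314.58453608247424 970
top knob 0.88 269.78199220134707 183.29032258064515 5642 230 306 130 236
top knob 0.16 290.2023121387283 219.71098265895955 346 259 302 197 237
```

```bash
cat > fitcup.py <<'E'
from h import *
import pickle
ims,M,K=pickle.load(open('d0.pkl','rb'))
pick={'scene':(294,180),'top':(405,281)}
mk={}
for c in ims:
    mk[c]=min(M[c],key=lambda d:np.hypot(*(np.argwhere(d['mask']).mean(0)[::-1]-pick[c])))['mask'].astype(float)
def cost(p,cams):
    s=0
    for c in cams:
        m=sil(ims[c],[T(P,*p) for P in CUP]); s+=np.abs(m-mk[c]).sum()/mk[c].sum()
    return s
for cams in (['scene','top'],['scene'],['top']):
    best=None
    for y0 in np.arange(0,np.pi,0.3):
        r=minimize(cost,[460,-196,y0],args=(cams,),method='Nelder-Mead',options=dict(initial_simplex=[[458,-196,y0],[463,-196,y0],[458,-190,y0],[458,-196,y0+.25]],xatol=.05,fatol=1e-4))
        if best is None or r.fun<best.fun: best=r
    print(cams,best.x,best.fun)
    if len(cams)==2: b2=best.x
# knob dark blob
for c,(u,v) in {'scene':(325,281),'top':(265,199)}.items():
    g=ims[c]['pixels'].max(2)[v-18:v+18,u-18:u+18]; m=(g<35).astype(np.uint8)
    n,l,st,ce=cv2.connectedComponentsWithStats(m); i=1+np.argmax(st[1:,4]); print(c,ce[i]+[u-18,v-18],st[i])
out=[]
for c in ims:
    im=ims[c]['pixels'][:,:,::-1].copy(); u,v=pick[c]
    im=cv2.resize(im[v-45:v+45,u-45:u+45],None,fx=6,fy=6,interpolation=cv2.INTER_CUBIC)
    for P in CUP:
        h=cv2.convexHull(projN(ims[c],T(P,*b2)).astype(np.float32)).reshape(-1,2); h=(h-[u-45,v-45]+.5)*6-.5
        cv2.polylines(im,[np.round(h).astype(int)],True,(0,255,0),1)
    out.append(im)
cv2.imwrite('pics/cupfit.png',cv2.resize(np.hstack(out),(800,400)))
E
python3 fitcup.py
```

```text
['scene', 'top'] [ 455.62881041 -196.47051817    2.14619311] 0.19864111247959593
['scene'] [ 457.32552757 -196.33041534    2.08194417] 0.11346660913754252
['top'] [ 455.24454248 -196.18682695    2.14467273] 0.07811511701454775
scene [324.98333333 280.15666667] [ 11   6  15  23 300]
top [264.10344828 198.93103448] [ 10  11  15  15 174]
```

View pics/cupfit.png

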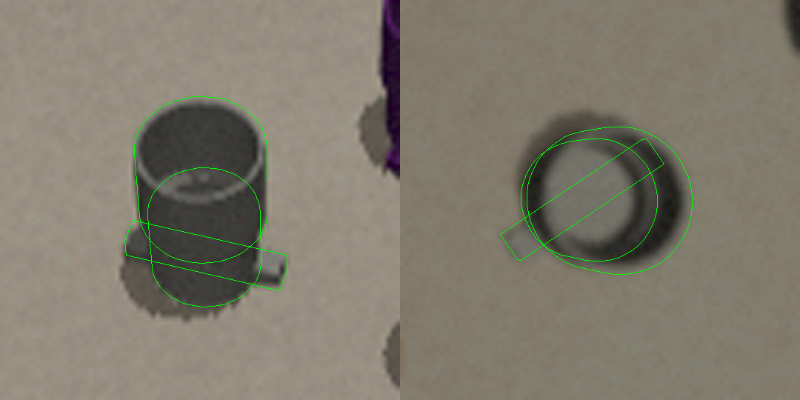

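```bash
python3 - <<'E'
from h import *
import pickle
ims,M,K=pickle.load(open('d0.pkl','rb'))
print(ray(ims['scene'],(325.2,280.3),150), ray(ims['top'],(264.3,199),150),ray(ims['top'],(264.3,199),165))
# lug in top at z 12 / scene
print(ray(ims['top'],(386.9,290.2),10),ray(ims['scene'],(310,195),10),ray(ims['scene'],(279.6,190),8))
# stand: c1 coords
f=lambda a,b:(a/4+170-.4,b/4+110-.4)
A=ray(ims['top'],f(215,525),60)[:2];s=[ray(ims['top'],f(*p),60)[:2] for p in((232,511),(521,580),(597,275))]
print('corner',A,'screws',s,'mid',(s[0]+s[2])/2, 'yaw', np.arctan2(*(s[0]-s[1])[::-1])-np.pi/2, np.arctan2(*(s[2]-s[1])[::-1]))
print(ctrl.get_obs()['t'])
E
```

```text
[609.20847749  77.6809605  150.        ] [607.27936297  75.5278468  150.        ] [604.64036858  73.86952943 165.        ]
[ 435.36850576 -166.68158887   10.        ] [ 437.24174012 -165.14876291   10.        ] [ 479.06892888 -222.2635451     8.        ]
corner [538.79848252 167.70387145] screws [array([545.77545668, 159.22574509]), array([509.57417925,  14.20039416]), array([664.63115401, -25.59644584])] mid [605.20330535  66.81464963] yaw -0.24462130435657214 -0.25123650630202526
1.1
```

```bash
cat >> h.py <<'E'
def go(x,y,z,yaw=None,obs=None):
    o=obs or ctrl.get_obs(); R=Ro.from_rotvec(o['orientation']).as_matrix(); d=R.T@(np.array([x,y,z])-o['ee_pos'])/150
    yx=np.arctan2(R[1,0],R[0,0]); 
    print('t',round(o['t'],2),'pos',np.round(o['ee_pos'],1),'yaw',round(yx,3),'q6',round(o['qpos'][5],2),'F',np.round(o['ft_force'],1),'M',np.round(o['moment'],2),'w',round(o['width'],1),'tilt',np.round(R[2],3))
    s='' if yaw is None else 'rz %.4f'%(((yx-yaw+np.pi/2)%np.pi-np.pi/2)/(np.pi/3))
    print('shift units',np.round(d,4),s)
E
python3 -c "
from h import *
go(606.5,76,195,1.323)"
```

```text
t 1.1 pos [142.4 608.6 222.7] yaw 1.341 q6 -0.02 F [-0.5 -0.9 -0.5] M [-0.01  0.02  0.03] w 87.9 tilt [ 0.  0. -1.]
shift units [-2.7522  3.8217  0.1846] rz 0.0172
```

Request:
move_arm(
  motion=[
    [[-0.2,0.25,0],[0,0,0]],
    [[-0.4,0.55,0],[0,0,0]],
    [[-0.6,0.85,0],[0,0,0]],
    [[-0.69,0.955,0.04],[0,0,0.017]],
    [[-0.69,0.955,0.04],[0,0,0.017]],
  ],
  gripper=0.7,
)

```text
t: 1.72
ee_pos: [258.5, 474.4, 216.3]
orientation: [2.481, 1.927, -0.001]
ft_force: [-0.4, 0.0, 0.2]
width: 61.4
```

Request:
move_arm(
  motion=[
    [[-0.2,0.25,0],[0,0,0]],
    [[-0.4,0.55,0],[0,0,0]],
    [[-0.6,0.85,0],[0,0,0]],
    [[-0.69,0.955,0.04],[0,0,0]],
    [[-0.69,0.955,0.04],[0,0,0]],
  ],
)

```text
t: 2.35
ee_pos: [371.9, 340.1, 210.4]
orientation: [-2.48, -1.928, 0.001]
ft_force: [0.5, -0.7, -0.7]
width: 61.6
```

Request:
move_arm(
  motion=[
    [[-0.2,0.25,0],[0,0,0]],
    [[-0.4,0.55,0],[0,0,0]],
    [[-0.6,0.85,0],[0,0,0]],
    [[-0.69,0.955,0.04],[0,0,0]],
    [[-0.69,0.955,0.04],[0,0,0]],
  ],
)

```text
t: 2.98
ee_pos: [485.5, 205.1, 204.4]
orientation: [-2.479, -1.929, 0.0]
ft_force: [0.3, 0.7, -0.9]
width: 61.3
```

```bash
python3 -c "
from h import *
go(606.5,76,195,1.323)
go(606.5,76,136,1.323)"
```

```text
t 2.98 pos [485.5 205.1 204.4] yaw 1.322 q6 -0.95 F [ 0.3  0.7 -0.9] M [ 0.05  0.08 -0.07] w 61.3 tilt [ 0.    -0.001 -1.   ]
shift units [-0.636   0.9933  0.0622] rz -0.0005
t 2.98 pos [485.5 205.1 204.4] yaw 1.322 q6 -0.95 F [ 0.3  0.7 -0.9] M [ 0.05  0.08 -0.07] w 61.3 tilt [ 0.    -0.001 -1.   ]
shift units [-0.636   0.9935  0.4555] rz -0.0005
```

Request:
move_arm(
  motion=[
    [[-0.16,0.25,0],[0,0,0]],
    [[-0.35,0.55,0],[0,0,0]],
    [[-0.54,0.85,0.03],[0,0,0]],
    [[-0.636,0.993,0.06],[0,0,0]],
    [[-0.636,0.993,0.06],[0,0,0]],
  ],
)

```text
t: 3.6
ee_pos: [606.3, 76.0, 195.1]
orientation: [-2.479, -1.929, 0.001]
ft_force: [-0.9, 0.2, 0.7]
width: 61.6
```

```bash
python3 -c "
from h import *
go(606.5,76,136,1.323)
save('top','t1.png');save('scene','s1.png')
a=cv2.imread('pics/t1.png')[110:270,180:340];b=cv2.imread('pics/s1.png')[200:360,240:400]
cv2.imwrite('pics/x1.png',cv2.resize(np.hstack([a,b]),None,fx=2.5,fy=2.5,interpolation=cv2.INTER_CUBIC))"
```

```text
t 3.6 pos [606.3  76.  195.1] yaw 1.323 q6 -1.22 F [-0.9  0.2  0.7] M [-0.03 -0.01 -0.01] w 61.6 tilt [ 0.    -0.001 -1.   ]
shift units [3.000e-04 1.500e-03 3.939e-01] rz -0.0004
```

View pics/x1.png

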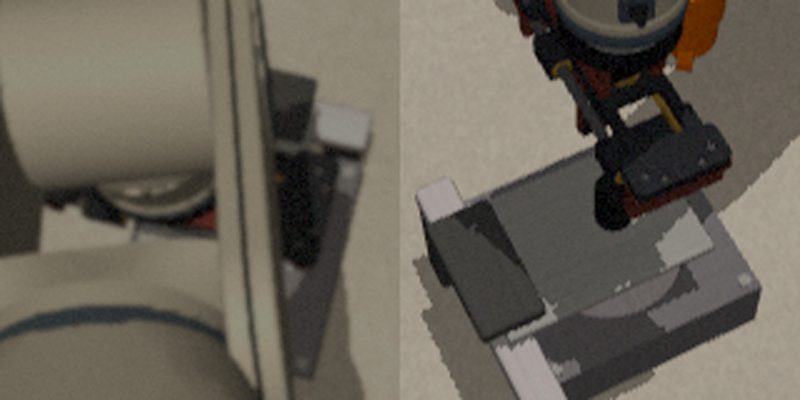

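Request:
move_arm(
  motion=[
    [[0,0,0.1],[0,0,0]],
    [[0,0,0.25],[0,0,0]],
    [[0,0,0.38],[0,0,0]],
    [[0,0,0.38],[0,0,0]],
    [[0,0,0.38],[0,0,0]],
  ],
)

```text
t: 4.32
ee_pos: [606.5, 75.5, 138.9]
orientation: [2.478, 1.93, 0.0]
ft_force: [-0.7, -0.1, -0.6]
width: 61.7
```

Request:
move_arm(
  motion=[
    [[0,0,0],[0,0,0]],
    [[0,0,0],[0,0,0]],
    [[0,0,0],[0,0,0]],
    [[0,0,0],[0,0,0]],
    [[0,0,0],[0,0,0]],
  ],
  gripper=0,
)

```text
t: 4.95
ee_pos: [606.7, 76.0, 139.0]
orientation: [-2.479, -1.93, -0.002]
ft_force: [0.9, 5.4, 1.7]
width: 27.6
```

```bash
python3 -c "
from h import *
go(641.8,212.4,136)
save('scene','s2.png')
b=cv2.imread('pics/s2.png')[200:360,240:400]
cv2.imwrite('pics/x2.png',cv2.resize(b,None,fx=3,fy=3,interpolation=cv2.INTER_CUBIC))"
```

```text
t 4.95 pos [606.7  76.  139. ] yaw 1.323 q6 -1.22 F [0.9 5.4 1.7] M [ 0.9  -0.12  0.02] w 27.6 tilt [ 0.001  0.001 -1.   ]
shift units [0.9389 0.0036 0.0215]
```

View pics/x2.png

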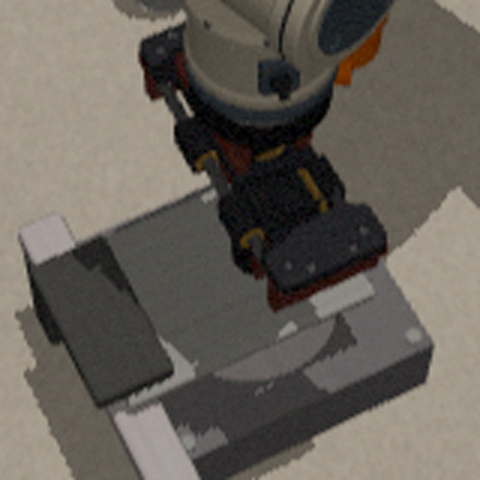

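Request:
move_arm(
  motion=[
    [[0.1,0,0],[0,0,0]],
    [[0.22,0,0],[0,0,0]],
    [[0.36,0,0],[0,0,0]],
    [[0.5,0,0],[0,0,0]],
    [[0.6,0,0],[0,0,0]],
  ],
)

```text
t: 5.62
ee_pos: [628.1, 161.3, 139.0]
orientation: [2.477, 1.929, -0.004]
ft_force: [-2.0, -8.3, 6.4]
width: 27.5
```

Request:
move_arm(
  motion=[
    [[0.1,0,0],[0,0,0]],
    [[0.2,0,0],[0,0,0]],
    [[0.27,0,0],[0,0,0]],
    [[0.3,0,0],[0,0,0]],
    [[0.3,0,0],[0,0,0]],
  ],
)

```text
t: 6.25
ee_pos: [639.3, 205.6, 139.0]
orientation: [2.478, 1.93, -0.002]
ft_force: [-1.8, -3.9, 5.5]
width: 27.1
```

```bash
python3 -c "
from h import *
go(641.8,212.4,136)"
```

```text
t 6.25 pos [639.3 205.6 139. ] yaw 1.323 q6 -1.03 F [-1.8 -3.9  5.5] M [-0.31  0.3  -0.  ] w 27.1 tilt [-0.001 -0.    -1.   ]
shift units [0.0479 0.0053 0.0202]
```

Request:
move_arm(
  motion=[
    [[0.02,0,0],[0,0,0]],
    [[0.04,0,0],[0,0,0]],
    [[0.055,0,0],[0,0,0]],
    [[0.07,0,0],[0,0,0]],
    [[0.07,0,0],[0,0,0]],
  ],
)

```text
t: 6.88
ee_pos: [641.1, 213.2, 138.9]
orientation: [2.477, 1.929, -0.008]
ft_force: [-4.1, -13.6, 8.8]
width: 27.4
```

```bash
python3 -c "
from h import *
go(641.8,212.4,136)"
```

```text
t 6.88 pos [641.1 213.2 138.9] yaw 1.323 q6 -1.02 F [ -4.1 -13.6   8.8] M [-1.92  0.73  0.02] w 27.4 tilt [-0.005 -0.001 -1.   ]
shift units [-0.0038  0.0058  0.0196]
```

Request:
move_arm(
  motion=[
    [[0.015,0,0],[0,0,0]],
    [[0.03,0,0],[0,0,0]],
    [[0.03,0,0],[0,0,0]],
    [[0.03,0,0],[0,0,0]],
    [[0.03,0,0],[0,0,0]],
  ],
)

```text
t: 7.5
ee_pos: [641.0, 213.2, 138.8]
orientation: [2.475, 1.927, -0.018]
ft_force: [-8.3, -29.6, 14.2]
width: 27.5
```

```bash
python3 -c "
from h import *
go(641.8,212.4,136)"
```

```text
t 7.5 pos [641.  213.2 138.8] yaw 1.323 q6 -1.01 F [ -8.3 -29.6  14.2] M [-4.63  1.23  0.05] w 27.5 tilt [-0.012 -0.003 -1.   ]
shift units [-0.0039  0.0063  0.0186]
```

Request:
move_arm(
  motion=[
    [[-0.03,0,0],[0,0,0]],
    [[-0.047,0,0],[0,0,0]],
    [[-0.047,0,0],[0,0,0]],
    [[-0.047,0,0],[0,0,0]],
    [[-0.047,0,0],[0,0,0]],
  ],
  gripper=0.7,
)

```text
t: 8.12
ee_pos: [641.3, 214.3, 138.6]
orientation: [-2.478, -1.931, -0.0]
ft_force: [-0.8, -0.2, -0.9]
width: 61.7
```

Request:
move_arm(
  motion=[
    [[0,0,-0.1],[0,0,0]],
    [[0,0,-0.3],[0,0,0]],
    [[0,0,-0.5],[0,0,0]],
    [[-0.3,-0.3,-0.6],[0,0,0]],
    [[-0.5,-0.6,-0.7],[0,0,0]],
  ],
)

```text
t: 8.75
ee_pos: [534.9, 162.5, 245.1]
orientation: [2.479, 1.929, 0.002]
ft_force: [0.7, -0.8, 0.1]
width: 61.5
```

```bash
python3 -c "
from h import *
go(457,-196,200)"
```

```text
t 8.75 pos [534.9 162.5 245.1] yaw 1.323 q6 -1.05 F [ 0.7 -0.8  0.1] M [ 0.05  0.01 -0.  ] w 61.5 tilt [ 0.001  0.001 -1.   ]
shift units [-2.4443  0.0828  0.2993]
```

Request:
move_arm(
  motion=[
    [[-0.2,0,0],[0,0,0]],
    [[-0.4,0,0],[0,0,0]],
    [[-0.6,0.01,0.03],[0,0,0]],
    [[-0.8,0.03,0.06],[0,0,0]],
    [[-0.9,0.03,0.06],[0,0,0]],
  ],
  gripper=1,
)

```text
t: 9.38
ee_pos: [506.9, 30.2, 235.5]
orientation: [2.48, 1.928, 0.001]
ft_force: [0.7, 0.7, 0.3]
width: 87.6
```

Request:
move_arm(
  motion=[
    [[-0.2,0,0],[0,0,0]],
    [[-0.4,0,0],[0,0,0]],
    [[-0.6,0.01,0.03],[0,0,0]],
    [[-0.8,0.03,0.06],[0,0,0]],
    [[-0.9,0.03,0.06],[0,0,0]],
  ],
)

```text
t: 10.0
ee_pos: [478.3, -101.6, 226.1]
orientation: [2.48, 1.929, 0.001]
ft_force: [-0.0, -0.5, 0.7]
width: 87.8
```

```bash
python3 -c "
from h import *
go(457,-196,160)
import pickle
a=save('top','t3.png');b=save('scene','s3.png')
pickle.dump({'top':a,'scene':b},open('d1.pkl','wb'))
for c in('top','scene'):
  for n in('ring_floor','stand','shutter_knob'): print(c,n,[(np.round(d['location'],1),round(d['p'],2)) for d in ctrl.pinpoint(c,n)])
a=cv2.imread('pics/t3.png')[130:265,220:355];b=cv2.imread('pics/s3.png')[235:370,250:385]
cv2.imwrite('pics/x3.png',cv2.resize(np.hstack([a,b]),None,fx=2.96,fy=2.96,interpolation=cv2.INTER_CUBIC))"
```

```text
t 10.0 pos [ 478.3 -101.6  226.1] yaw 1.322 q6 -1.56 F [-0.  -0.5  0.7] M [ 0.02 -0.02 -0.03] w 87.8 tilt [ 0.  0. -1.]
shift units [-0.6447  0.0171  0.4409] 
top ring_floor [(array([606.1,  70. ,  33.3]), 0.65)]
top stand [(array([ 6.06e+02,  6.76e+01, -5.00e-01]), 0.76)]
top shutter_knob [(array([639.4, 210.7, 149.9]), 0.66)]
scene ring_floor [(array([608.5,  65.6,  30.7]), 0.66)]
scene stand [(array([606.9,  64.7,   3.1]), 0.72)]
scene shutter_knob [(array([641.7, 213.6, 148.4]), 0.61)]
```

View pics/x3.png

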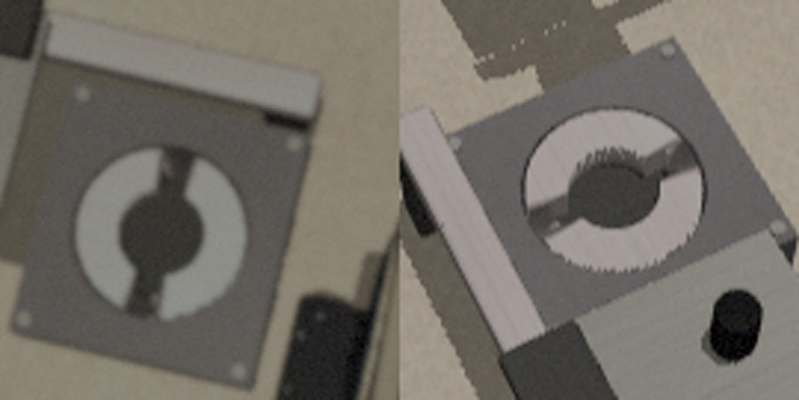

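View pics/t3.png

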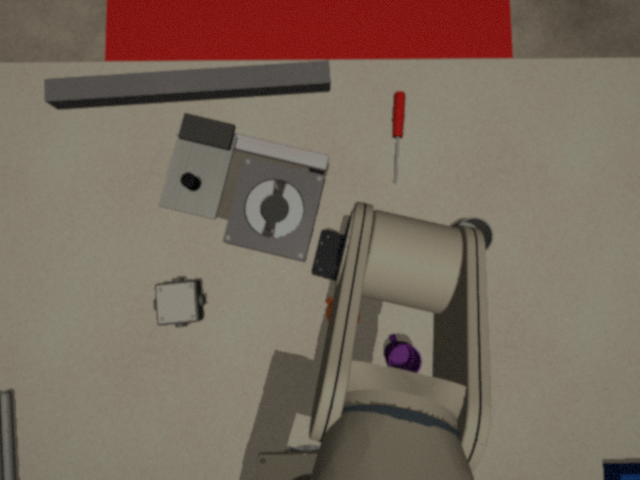

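```bash
cat > fitring.py <<'E'
from h import *
import pickle
from scipy.ndimage import map_coordinates
ims=pickle.load(open('d1.pkl','rb'))
def run(cams,hw=9,z=60):
    def f(p):
        x,y,yaw=p; s=0
        a=np.linspace(0,2*np.pi,360,endpoint=False); 
        pts={}
        A,Rr=np.meshgrid(a,np.linspace(33,56,12)); P=np.c_[(Rr*np.cos(A)).ravel(),(Rr*np.sin(A)).ravel(),np.full(A.size,z)]
        ins=np.abs(P[:,1])<hw-0.5; outb=np.abs(P[:,1])>hw+1
        o=np.concatenate([circ(r,z,360) for r in(60,61.5,63)])
        for c in cams:
            g=ims[c]['pixels'].mean(2).astype(float)
            S=lambda Q:map_coordinates(g,projN(ims[c],T(Q,x,y,yaw)).T[::-1],order=1)
            s+=S(P[outb]).mean()*2-S(P[ins]).mean()-S(o).mean()
        return -s
    best=None
    for y0 in np.arange(-.8,.9,.2):
        r=minimize(f,[605,67,y0],method='Nelder-Mead',options=dict(initial_simplex=[[605,67,y0],[608,67,y0],[605,70,y0],[605,67,y0+.15]],xatol=.01,fatol=1e-3))
        if best is None or r.fun<best.fun: best=r
    return best
res={}
for cams in(['top'],['scene'],['top','scene']):
    for hw in(8,9,10): b=run(cams,hw); print(cams,hw,b.x,b.fun)
p=b.x
out=[]
for c,(u,v) in {'top':(275,208),'scene':(322,300)}.items():
    im=cv2.resize(ims[c]['pixels'][v-45:v+45,u-45:u+45,::-1],None,fx=4.4,fy=4.4,interpolation=cv2.INTER_CUBIC)
    for Q in (circ(58,60),circ(30.5,60),np.array([[-44,-9,60],[44,-9,60],[44,9,60],[-44,9,60.]])):
        h=(projN(ims[c],T(Q,*p))-[u-45,v-45]+.5)*4.4-.5
        cv2.polylines(im,[np.round(h).astype(int)],True,(0,255,0),1)
    out.append(im)
cv2.imwrite('pics/ringfit.png',np.hstack(out))
E
python3 fitring.py
```

```text
['top'] 8 [ 6.04112822e+02  6.60755513e+01 -2.58121330e-01] -131.96706297889017
['top'] 9 [ 6.04093846e+02  6.60993862e+01 -2.48298416e-01] -132.24613534629395
['top'] 10 [ 6.04108772e+02  6.61094480e+01 -2.43431070e-01] -131.71777325500716
['scene'] 8 [ 6.06334733e+02  6.68998188e+01 -2.60601939e-01] -143.47345237858224
['scene'] 9 [ 6.06324987e+02  6.68130335e+01 -2.51044110e-01] -144.4523724094476
['scene'] 10 [ 6.06282344e+02  6.67325652e+01 -2.41259561e-01] -144.67139317000522
['top', 'scene'] 8 [ 6.05575849e+02  6.64429473e+01 -2.62286477e-01] -272.1162105633433
['top', 'scene'] 9 [ 6.05591045e+02  6.64377789e+01 -2.47331250e-01] -273.5266594603353
['top', 'scene'] 10 [ 6.05616418e+02  6.63981880e+01 -2.42358849e-01] -273.3670512718603
```

View pics/ringfit.png

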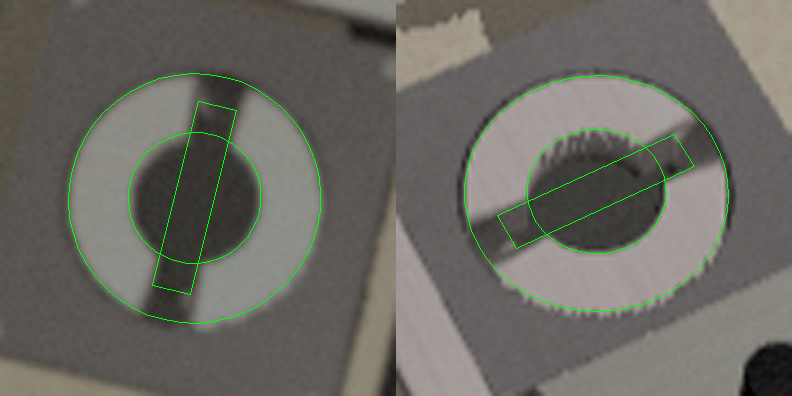

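```bash
python3 -c "
from h import *
go(456.3,-196.3,115)"
```

```text
t 10.4 pos [ 478.5 -100.   225.8] yaw 1.324 q6 -1.55 F [-0.1 -0.2  0.4] M [ 0.04  0.01 -0.02] w 87.9 tilt [ 0.  0. -1.]
shift units [-0.6585  0.013   0.7388]
```

Request:
move_arm(
  motion=[
    [[-0.2,0.003,0.1],[0,0,0]],
    [[-0.45,0.01,0.25],[0,0,0]],
    [[-0.6585,0.013,0.45],[0,0,0]],
    [[-0.6585,0.013,0.7],[0,0,0]],
    [[-0.6585,0.013,0.74],[0,0,0]],
  ],
)

```text
t: 11.02
ee_pos: [454.5, -196.2, 112.8]
orientation: [-2.476, -1.928, 0.003]
ft_force: [-0.1, -0.8, 0.2]
width: 88.1
```

```bash
python3 -c "
from h import *
go(456.3,-196.3,52)
save('scene','s4.png');
b=cv2.imread('pics/s4.png')[100:260,220:420]
cv2.imwrite('pics/x4.png',cv2.resize(b,None,fx=3,fy=3,interpolation=cv2.INTER_CUBIC))"
```

```text
t 11.03 pos [ 454.5 -196.2  112.8] yaw 1.323 q6 -1.75 F [-0.1 -0.8  0.2] M [ 0.   -0.   -0.06] w 88.1 tilt [ 0.001 -0.004 -1.   ]
shift units [0.002  0.0134 0.4055]
```

View pics/x4.png

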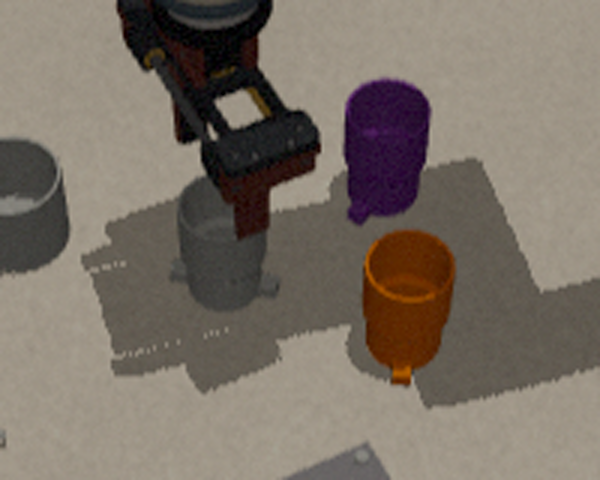

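Request:
move_arm(
  motion=[
    [[0,0,0.05],[0,0,0]],
    [[0,0,0.2],[0,0,0]],
    [[0,0,0.33],[0,0,0]],
    [[0,0,0.41],[0,0,0]],
    [[0,0,0.41],[0,0,0]],
  ],
)

```text
t: 11.7
ee_pos: [456.0, -196.8, 53.1]
orientation: [-2.478, -1.931, 0.0]
ft_force: [-0.2, -0.5, -0.9]
width: 88.1
```

```bash
python3 -c "
from h import *
go(456.3,-196.3,52)"
```

```text
t 11.7 pos [ 456.  -196.8   53.1] yaw 1.324 q6 -1.76 F [-0.2 -0.5 -0.9] M [-0.    0.02 -0.01] w 88.1 tilt [ 0. -0. -1.]
shift units [0.0035 0.0011 0.0076]
```

Close, then lift.

Request:
move_arm(
  motion=[
    [[0,0,0],[0,0,0]],
    [[0,0,0],[0,0,0]],
    [[0,0,0],[0,0,0]],
    [[0,0,0],[0,0,0]],
    [[0,0,0],[0,0,0]],
  ],
  gripper=0,
)

```text
t: 12.32
ee_pos: [456.4, -197.1, 53.8]
orientation: [2.478, 1.93, 0.001]
ft_force: [0.6, 3.1, 5.7]
width: 64.9
```

Request:
move_arm(
  motion=[
    [[0,0,-0.03],[0,0,0]],
    [[0,0,-0.12],[0,0,0]],
    [[0,0,-0.3],[0,0,0]],
    [[0,0,-0.5],[0,0,0]],
    [[0,0,-0.65],[0,0,0]],
  ],
)

```text
t: 12.95
ee_pos: [456.0, -197.2, 152.5]
orientation: [2.478, 1.929, 0.001]
ft_force: [-0.0, 0.9, -3.2]
width: 64.4
```

```bash
python3 -c "
from h import *
go(605.4,66.8,150,1.323+.74)
save('scene','s5.png');
b=cv2.imread('pics/s5.png')[100:260,220:420]
cv2.imwrite('pics/x5.png',cv2.resize(b,None,fx=3,fy=3,interpolation=cv2.INTER_CUBIC))"
```

```text
t 12.95 pos [ 456.  -197.2  152.5] yaw 1.323 q6 -1.76 F [-0.   0.9 -3.2] M [ 0.01 -0.01  0.03] w 64.4 tilt [-0.     0.001 -1.   ]
shift units [1.9503 0.5344 0.0164] rz -0.7065
```

View pics/x5.png

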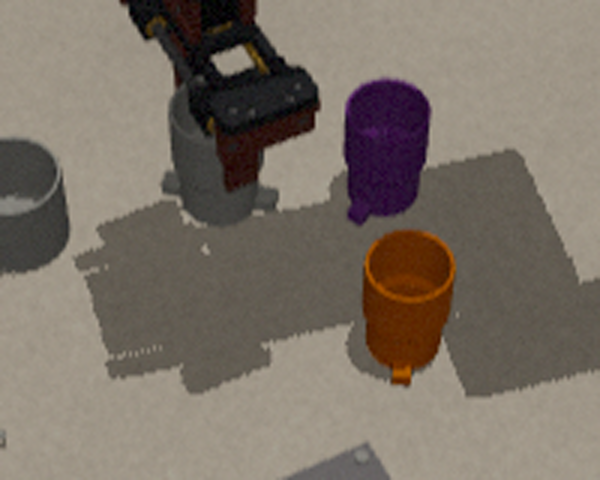

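```bash
cat > ov.py <<'E'
from h import *
import sys,pickle
# overlay cup model: args name cam u v half  yawcup dx dy under
def ov(cam,u,v,h,pose,z,name,im=None):
    im=im or ctrl.get_image(cam); pickle.dump(im,open('last.pkl','wb'))
    fx=560/(2*h)
    g=cv2.resize(im['pixels'][v-h:v+h,u-h:u+h,::-1],None,fx=fx,fy=fx,interpolation=cv2.INTER_CUBIC)
    k=g.copy()
    for P in CUP:
        q=cv2.convexHull(projN(im,T(P,*pose,z)).astype(np.float32)).reshape(-1,2); q=(q-[u-h,v-h]+.5)*fx-.5
        cv2.polylines(k,[np.round(q).astype(int)],True,(0,255,0),1)
    cv2.imwrite('pics/'+name,k)
E
python3 -c "
from ov import *
o=ctrl.get_obs()
ov('scene',292,145,35,(456.3,-197.2,2.15),99,'ov5.png')
im=pickle.load(open('last.pkl','rb'))
a=ray(im,(277.3,161),105);b=ray(im,(308.7,166),105);print(a,b,np.arctan2(*(b-a)[1::-1]))
"
```

```text
[ 476.83564017 -224.98702596  105.        ] [ 435.19136423 -170.59029218  105.        ] 2.224185308900064
```

View pics/ov5.png

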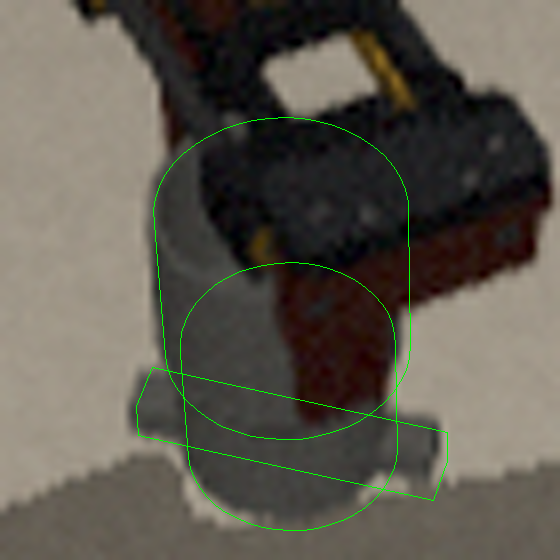

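```bash
python3 -c "
from ov import *
im=pickle.load(open('last.pkl','rb'))
ov('scene',292,145,35,(457,-198.5,2.22),99,'ov5b.png',im)
"
```

```text
(no output)
```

View pics/ov5b.png

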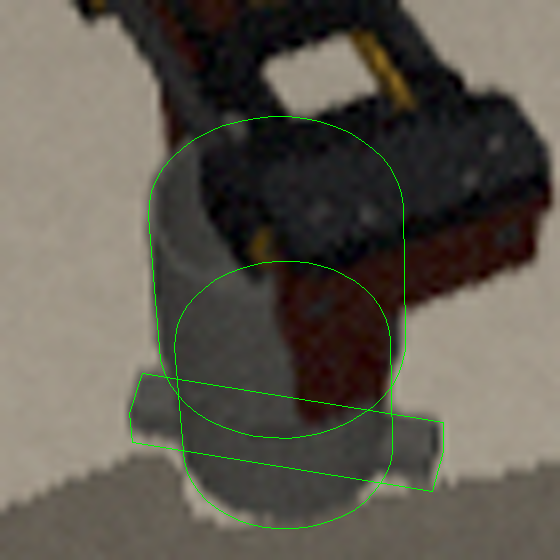

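Request:
move_arm(
  motion=[
    [[0.15,0.04,0],[0,0,-0.13]],
    [[0.35,0.1,0],[0,0,-0.26]],
    [[0.6,0.17,0],[0,0,-0.39]],
    [[0.85,0.24,0],[0,0,-0.52]],
    [[1.0,0.28,0],[0,0,-0.64]],
  ],
)

```text
t: 13.68
ee_pos: [533.5, -60.4, 149.8]
orientation: [-1.699, -2.642, 0.001]
ft_force: [-0.4, -0.7, -2.9]
width: 64.6
```

```bash
python3 -c "
from h import *
go(605.4,66.8,145,1.993)"
```

```text
t 13.68 pos [533.5 -60.4 149.8] yaw 1.999 q6 -2.13 F [-0.4 -0.7 -2.9] M [ 0.05 -0.03 -0.02] w 64.6 tilt [ 0.001 -0.001 -1.   ]
shift units [0.5725 0.7879 0.0317] rz 0.0054
```

Request:
move_arm(
  motion=[
    [[0.12,0.17,0],[0,0,0]],
    [[0.27,0.37,0],[0,0,0]],
    [[0.45,0.62,0.02],[0,0,0]],
    [[0.55,0.75,0.03],[0,0,0]],
    [[0.57,0.785,0.03],[0,0,0]],
  ],
)

```text
t: 14.3
ee_pos: [605.4, 65.3, 145.2]
orientation: [-1.703, -2.639, 0.002]
ft_force: [-0.1, -0.5, -3.7]
width: 64.6
```

Request:
move_arm(
  motion=[
    [[0,0,0.03],[0,0,0]],
    [[0,0,0.06],[0,0,0]],
    [[0,0,0.08],[0,0,0]],
    [[0,0,0.08],[0,0,0]],
    [[0,0,0.08],[0,0,0]],
  ],
)

```text
t: 14.92
ee_pos: [605.8, 64.1, 134.3]
orientation: [1.706, 2.638, 0.0]
ft_force: [-1.3, 0.7, -3.0]
width: 64.2
```

```bash
python3 -c "
from ov import *
go(605.4,66.8,120,1.993)
o=ctrl.get_obs();p=o['ee_pos']
ov('scene',322,285,45,(p[0]+1,p[1],-.25),p[2]-52.8,'ov6.png')
ov('top',275,208,45,(p[0]-1,p[1],-.25),p[2]-52.8,'ov6t.png')
"
```

```text
t 14.93 pos [605.8  64.1 134.3] yaw 1.993 q6 -1.91 F [-1.3  0.7 -3. ] M [ 0.07  0.03 -0.02] w 64.2 tilt [-0.  0. -1.]
shift units [0.0173 0.0048 0.0955] rz 0.0001
```

View pics/ov6.png

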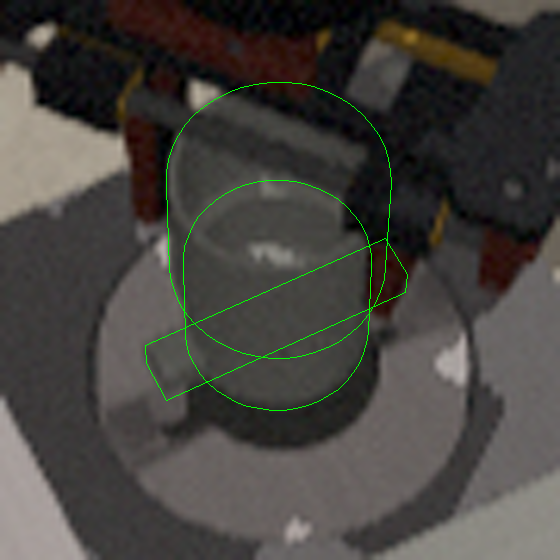

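View pics/ov6t.png

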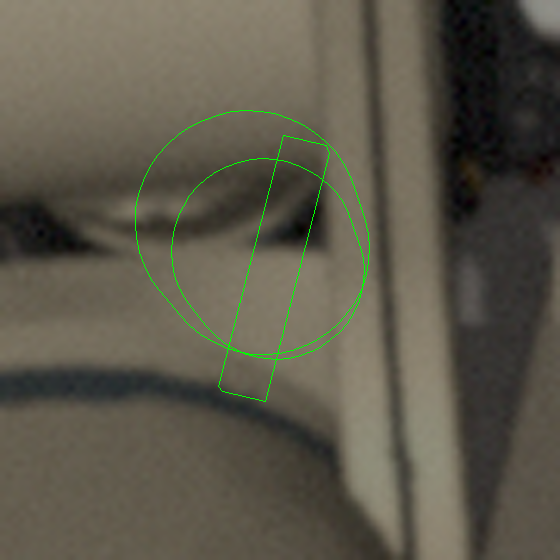

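```bash
python3 -c "
from ov import *
im=save('scene','s6.png');pickle.dump(im,open('s6.pkl','wb'))
g=im['pixels'][265:330,275:355].astype(float);g=np.clip((g-20)*2.0,0,255).astype(np.uint8)
k=cv2.resize(g[:,:,::-1],None,fx=9,fy=9,interpolation=cv2.INTER_CUBIC)
cv2.imwrite('pics/e6.png',k)
p=ctrl.get_obs()['ee_pos']
for P in CUP:
    q=cv2.convexHull(projN(im,T(P,p[0]+1,p[1],-.25,p[2]-52.8)).astype(np.float32)).reshape(-1,2); q=(q-[275,265]+.5)*9-.5
    cv2.polylines(k,[np.round(q).astype(int)],True,(0,255,0),1)
cv2.imwrite('pics/e6b.png',k)
"
```

```text
(no output)
```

View pics/e6.png

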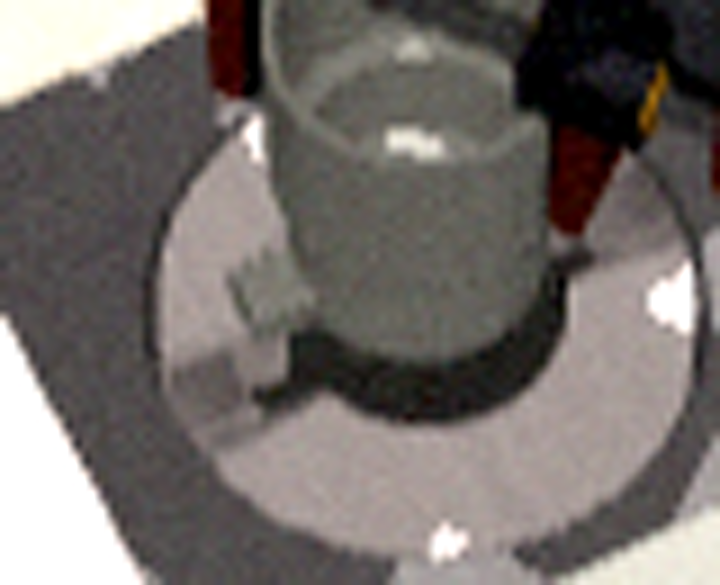

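View pics/e6b.png

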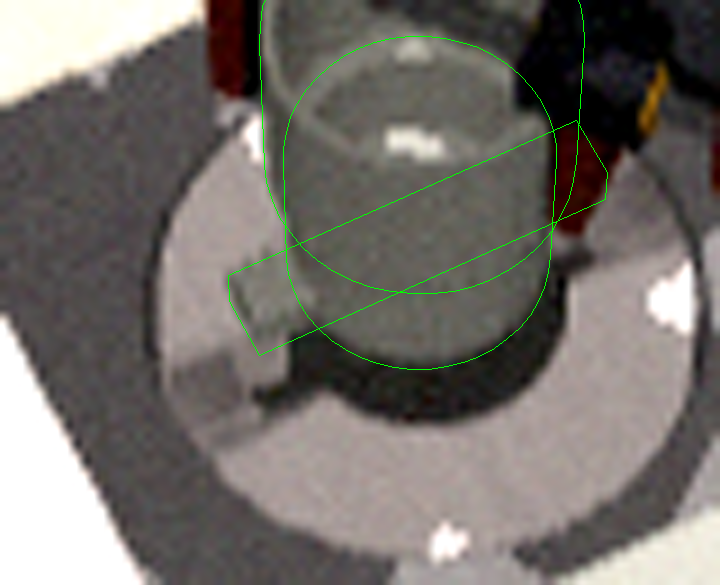

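```bash
cat > wf.py <<'E'
from ov import *
def wf(im,u0,v0,w,h,f,poses,name,zs,gain=2.0):
    g=im['pixels'][v0:v0+h,u0:u0+w].astype(float);g=np.clip((g-20)*gain,0,255).astype(np.uint8)
    k0=cv2.resize(g[:,:,::-1],None,fx=f,fy=f,interpolation=cv2.INTER_CUBIC); outs=[]
    for p,z in zip(poses,zs):
        k=k0.copy()
        for zz in(0,12):
            q=np.array([[-41,-7,zz],[41,-7,zz],[41,7,zz],[-41,7,zz.__float__()]],float)
            q=(projN(im,T(q,*p,z))-[u0,v0]+.5)*f-.5; cv2.polylines(k,[np.round(q).astype(int)],True,(0,255,0) if zz else (0,0,255),1)
        for c in(circ(28,0),circ(32,92),circ(29,92)):
            q=(projN(im,T(c,*p,z))-[u0,v0]+.5)*f-.5; cv2.polylines(k,[np.round(q).astype(int)],True,(255,255,0),1)
        outs.append(k)
    cv2.imwrite('pics/'+name,np.hstack(outs))
E
python3 -c "
from wf import *
im=pickle.load(open('s6.pkl','rb'));p=ctrl.get_obs()['ee_pos'];z=p[2]-52.8
wf(im,288,255,55,55,7,[(p[0]+1,p[1],-.25),(p[0]+1,p[1],-.18)],'w6.png',[z,z])
"
```

```text
(no output)
```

View pics/w6.png

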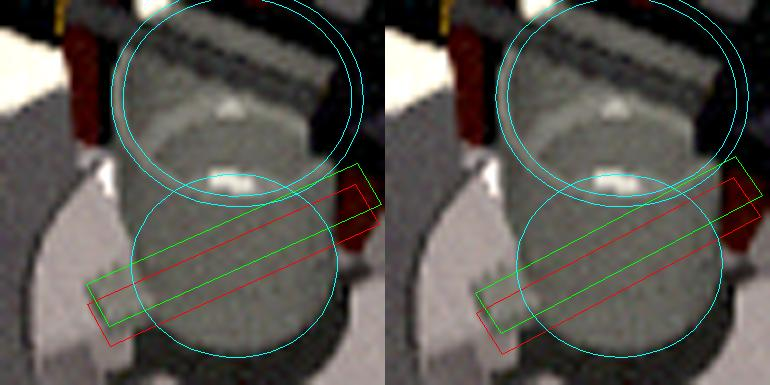

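```bash
python3 -c "
from wf import *
im=pickle.load(open('s6.pkl','rb'));p=ctrl.get_obs()['ee_pos'];z=p[2]-52.8
wf(im,288,255,55,55,7,[(p[0]-.4,p[1]-.6,-.25),(p[0]-.4,p[1]-.6,-.32)],'w6.png',[z,z])
"
```

```text
(no output)
```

View pics/w6.png

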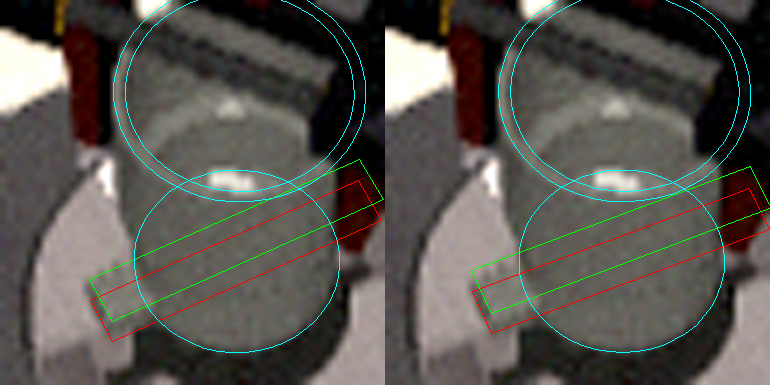

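Request:
move_arm(
  motion=[
    [[0.016,0.0115,0],[0,0,0]],
    [[0.016,0.0115,0.05],[0,0,0]],
    [[0.016,0.0115,0.1],[0,0,0]],
    [[0.016,0.0115,0.13],[0,0,0]],
    [[0.016,0.0115,0.13],[0,0,0]],
  ],
)

```text
t: 15.7
ee_pos: [605.9, 67.2, 113.9]
orientation: [-1.706, -2.637, 0.001]
ft_force: [0.1, -0.2, -2.7]
width: 64.9
```

```bash
python3 -c "
from wf import *
go(606.2,67,108,1.993)
im=save('scene','s7.png');pickle.dump(im,open('s7.pkl','wb'));p=ctrl.get_obs()['ee_pos'];z=p[2]-52.8
wf(im,288,265,55,55,7,[(p[0]-.4,p[1]-.6,-.25)],'w7.png',[z,z])
"
```

```text
t 15.7 pos [605.9  67.2 113.9] yaw 1.993 q6 -1.9 F [ 0.1 -0.2 -2.7] M [ 0.08  0.06 -0.02] w 64.9 tilt [ 0.    -0.001 -1.   ]
shift units [-0.0021  0.0012  0.0396] rz 0.0004
```

View pics/w7.png

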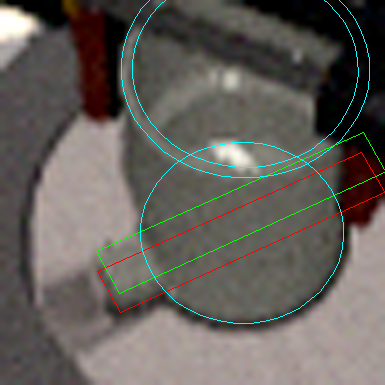

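Request:
move_arm(
  motion=[
    [[0,0,0.02],[0,0,0]],
    [[0,0,0.04],[0,0,0]],
    [[0,0,0.06],[0,0,0]],
    [[0,0,0.08],[0,0,0]],
    [[0,0,0.08],[0,0,0]],
  ],
)

```text
t: 16.38
ee_pos: [606.1, 67.2, 102.3]
orientation: [-1.706, -2.638, 0.001]
ft_force: [0.1, 0.0, -4.7]
width: 64.1
```

```bash
python3 -c "
from wf import *
go(606.2,67,88,1.993)
"
```

```text
t 16.38 pos [606.1  67.2 102.3] yaw 1.993 q6 -1.9 F [ 0.1  0.  -4.7] M [0.05 0.02 0.  ] w 64.1 tilt [ 0.    -0.001 -1.   ]
shift units [-0.0017  0.      0.0956] rz 0.0004
```

Request:
move_arm(
  motion=[
    [[0,0,0.02],[0,0,0]],
    [[0,0,0.04],[0,0,0]],
    [[0,0,0.06],[0,0,0]],
    [[0,0,0.08],[0,0,0]],
    [[0,0,0.085],[0,0,0]],
  ],
)

```text
t: 17.0
ee_pos: [606.2, 67.2, 89.6]
orientation: [-1.706, -2.638, 0.0]
ft_force: [-0.5, -0.4, -2.1]
width: 64.5
```

```bash
python3 -c "
from wf import *
go(606.2,67,87,1.993)
"
```

```text
t 17.0 pos [606.2  67.2  89.6] yaw 1.993 q6 -1.9 F [-0.5 -0.4 -2.1] M [ 0.03 -0.01  0.01] w 64.5 tilt [ 0. -0. -1.]
shift units [-0.0016 -0.0005  0.0174] rz 0.0004
```

Request:
move_arm(
  motion=[
    [[0,0,0.007],[0,0,0]],
    [[0,0,0.014],[0,0,0]],
    [[0,0,0.02],[0,0,0]],
    [[0,0,0.025],[0,0,0]],
    [[0,0,0.025],[0,0,0]],
  ],
)

```text
t: 17.62
ee_pos: [606.7, 67.4, 87.5]
orientation: [1.706, 2.637, 0.001]
ft_force: [-3.9, -0.7, 8.5]
width: 64.7
```

```bash
python3 -c "
from wf import *
go(606.2,67,87,1.993)
"
```

```text
t 17.62 pos [606.7  67.4  87.5] yaw 1.993 q6 -1.9 F [-3.9 -0.7  8.5] M [ 0.06  0.68 -0.  ] w 64.7 tilt [-0.     0.001 -1.   ]
shift units [-0.0009 -0.0043  0.0035] rz 0.0004
```

Request:
move_arm(
  motion=[
    [[0,0,0.002],[0,0,0.08]],
    [[0,0,0.009],[0,0,0.17]],
    [[0,0,0.017],[0,0,0.27]],
    [[0,0,0.025],[0,0,0.37]],
    [[0,0,0.033],[0,0,0.47]],
  ],
)

```text
t: 18.25
ee_pos: [606.7, 66.7, 82.4]
orientation: [2.298, 2.14, -0.0]
ft_force: [-2.7, -3.5, 7.6]
width: 64.9
```

```bash
python3 -c "
from wf import *
go(606.2,67,87,1.993)
im=save('scene','s8.png');pickle.dump(im,open('s8.pkl','wb'))
wf(im,275,255,85,75,7,[(0,0,0)],'w8.png',[0])
"
```

```text
t 18.25 pos [606.7  66.7  82.4] yaw 1.5 q6 -1.41 F [-2.7 -3.5  7.6] M [-0.72  0.57  0.48] w 64.9 tilt [-0.001  0.001 -1.   ]
shift units [ 0.0014 -0.0036 -0.0306] rz -0.4713
```

View pics/w8.png

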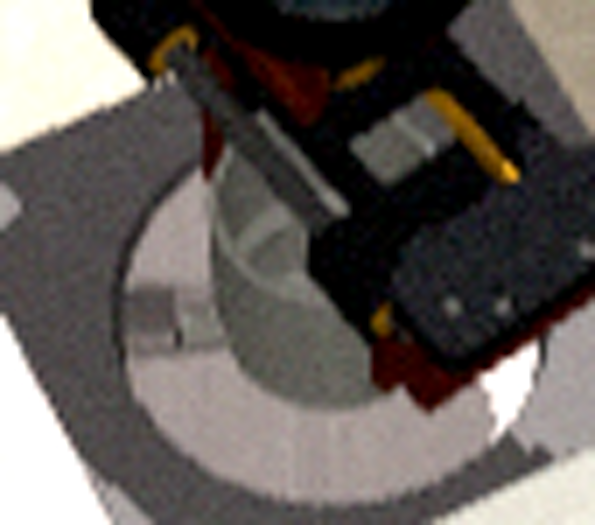

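Request:
move_arm(
  motion=[
    [[0,0,0.007],[0,0,0.09]],
    [[0,0,0.015],[0,0,0.19]],
    [[0,0,0.023],[0,0,0.29]],
    [[0,0,0.031],[0,0,0.39]],
    [[0,0,0.04],[0,0,0.49]],
  ],
)

```text
t: 18.92
ee_pos: [606.2, 66.4, 76.4]
orientation: [2.766, 1.487, -0.002]
ft_force: [-4.5, -2.7, 10.0]
width: 64.4
```

```bash
python3 -c "
from wf import *
go(606.2,67,73.5,1.993-1.2)
im=save('scene','s9.png');pickle.dump(im,open('s9.pkl','wb'))
wf(im,275,255,85,75,7,[(0,0,0)],'w9.png',[0])
"
```

```text
t 18.93 pos [606.2  66.4  76.4] yaw 0.986 q6 -0.89 F [-4.5 -2.7 10. ] M [-1.06  1.02  0.44] w 64.4 tilt [-0.001  0.001 -1.   ]
shift units [ 0.0031 -0.0024  0.0194] rz 0.1847
```

View pics/w9.png

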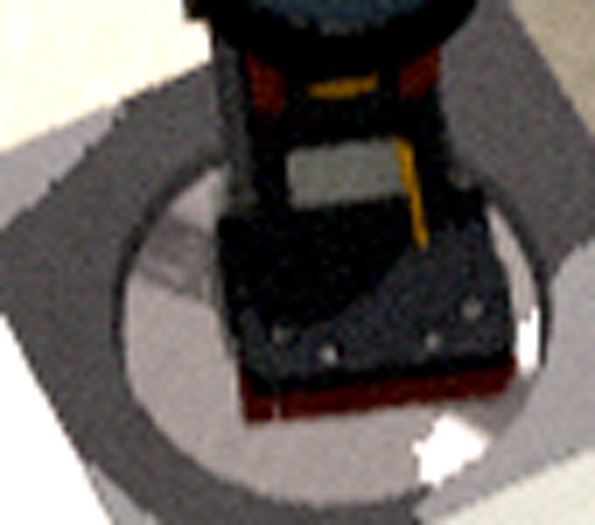

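Request:
move_arm(
  motion=[
    [[0,0,0.006],[0,0,0.08]],
    [[0,0,0.012],[0,0,0.16]],
    [[0,0,0.018],[0,0,0.24]],
    [[0,0,0.018],[0,0,0.28]],
    [[0,0,0.018],[0,0,0.28]],
  ],
)

```text
t: 19.6
ee_pos: [605.8, 66.5, 73.3]
orientation: [2.951, 1.074, -0.003]
ft_force: [-4.0, -3.8, 6.7]
width: 64.6
```

```bash
python3 -c "
from wf import *
go(606.2,67,73.5,1.993-1.2)
"
```

```text
t 19.6 pos [605.8  66.5  73.3] yaw 0.698 q6 -0.61 F [-4.  -3.8  6.7] M [-0.81  1.05  1.26] w 64.6 tilt [-0.002  0.001 -1.   ]
shift units [ 0.0044 -0.001  -0.0011] rz -0.0905
```

Request:
move_arm(
  motion=[
    [[0,0,0],[0,0,0.03]],
    [[0,0,0],[0,0,0.06]],
    [[0,0,0],[0,0,0.06]],
    [[0,0,0],[0,0,0.06]],
    [[0,0,0],[0,0,0.06]],
  ],
)

```text
t: 20.23
ee_pos: [606.8, 65.6, 73.5]
orientation: [2.981, 0.981, -0.0]
ft_force: [-1.8, -8.5, 5.0]
width: 64.6
```

```bash
python3 -c "
from wf import *
go(606.2,67,73.5,1.993-1.2)
"
```

```text
t 20.23 pos [606.8  65.6  73.5] yaw 0.636 q6 -0.54 F [-1.8 -8.5  5. ] M [-1.76  0.49  1.18] w 64.6 tilt [-0.001  0.003 -1.   ]
shift units [ 0.0022 -0.0103  0.0002] rz -0.1500
```

Request:
move_arm(
  motion=[
    [[0,0,0],[0,0,0]],
    [[0,0,0],[0,0,0]],
    [[0,0,0],[0,0,0]],
    [[0,0,0],[0,0,0]],
    [[0,0,0],[0,0,0]],
  ],
  gripper=1,
)

```text
t: 20.85
ee_pos: [606.3, 67.4, 72.5]
orientation: [-2.986, -0.976, 0.0]
ft_force: [-0.0, 0.0, -0.3]
width: 87.9
```

Request:
move_arm(
  motion=[
    [[0,0,-0.1],[0,0,0]],
    [[0,0,-0.3],[0,0,0]],
    [[0,0,-0.55],[0,0,0]],
    [[0,0,-0.8],[0,0,0]],
    [[0,0,-1.0],[0,0,0]],
  ],
)

```text
t: 21.48
ee_pos: [606.7, 67.3, 225.4]
orientation: [2.986, 0.976, 0.003]
ft_force: [-0.6, 0.1, -0.5]
width: 87.8
```

```bash
python3 -c "
from wf import *
go(641,212.8,225,1.323)
im=save('scene','s10.png');pickle.dump(im,open('s10.pkl','wb'))
wf(im,270,250,90,85,6,[(606.3,66.8,-1.45)],'w10.png',[20])
"
```

```text
t 21.48 pos [606.7  67.3 225.4] yaw 0.632 q6 -0.54 F [-0.6  0.1 -0.5] M [0.   0.   0.02] w 87.8 tilt [ 0.002  0.001 -1.   ]
shift units [ 0.7572 -0.6475  0.0035] rz -0.6598
```

View pics/w10.png

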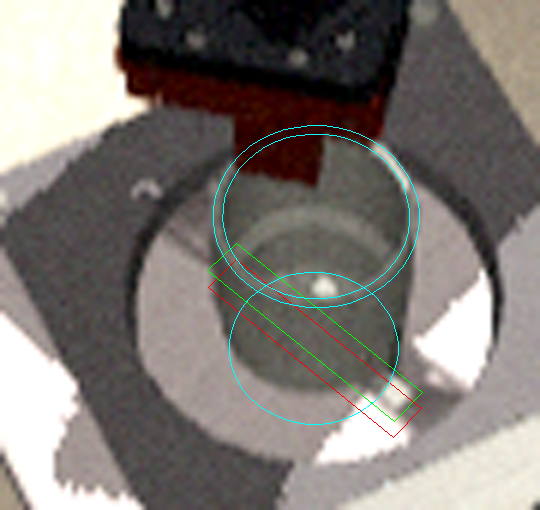

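Request:
move_arm(
  motion=[
    [[0.12,-0.1,0],[0,0,-0.14]],
    [[0.3,-0.25,0],[0,0,-0.28]],
    [[0.5,-0.43,0],[0,0,-0.42]],
    [[0.7,-0.6,0.05],[0,0,-0.56]],
    [[0.757,-0.6475,0.12],[0,0,-0.66]],
  ],
  gripper=0.7,
)

```text
t: 22.15
ee_pos: [641.0, 215.1, 205.1]
orientation: [2.473, 1.937, 0.003]
ft_force: [-0.6, -0.5, 0.3]
width: 61.3
```

```bash
python3 -c "
from wf import *
go(641,212.8,139,1.323)
im=save('scene','s11.png');pickle.dump(im,open('s11.pkl','wb'))
wf(im,270,250,66,66,6,[(606.3,66.8,-1.45),(606.3,66.8,-1.40)],'w11.png',[20,20])
im=save('top','t11.png');pickle.dump(im,open('t11.pkl','wb'))
wf(im,235,165,80,80,5,[(604.1,66.1,-1.45)],'v11.png',[20,20])
"
```

```text
t 22.15 pos [641.  215.1 205.1] yaw 1.329 q6 -1.02 F [-0.6 -0.5  0.3] M [-0.08  0.02  0.03] w 61.3 tilt [ 0.001  0.001 -1.   ]
shift units [-0.0157  0.003   0.4405] rz 0.0058
```

View pics/w11.png

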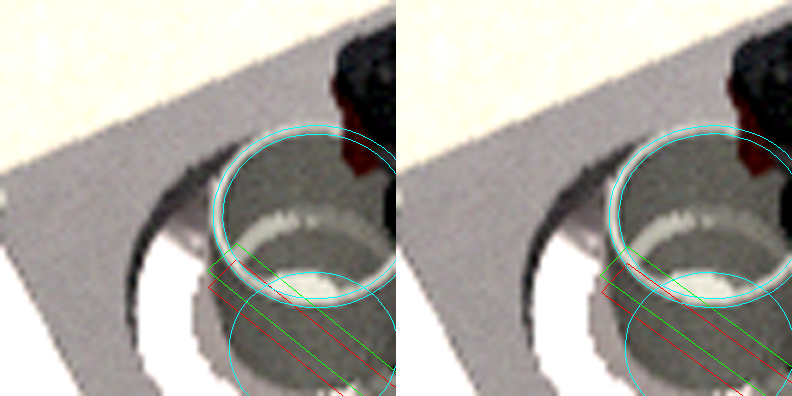

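View pics/v11.png

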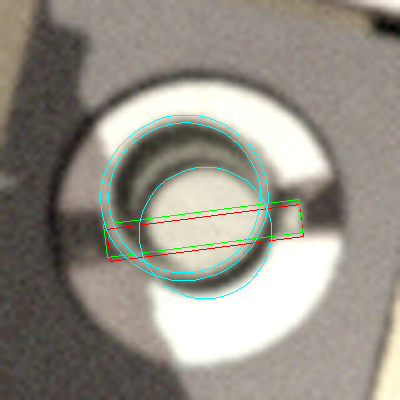

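Request:
move_arm(
  motion=[
    [[-0.014,0.003,0.05],[0,0,0.006]],
    [[-0.014,0.003,0.18],[0,0,0.006]],
    [[-0.014,0.003,0.32],[0,0,0.006]],
    [[-0.014,0.003,0.44],[0,0,0.006]],
    [[-0.014,0.003,0.44],[0,0,0.006]],
  ],
)

```text
t: 22.88
ee_pos: [639.1, 210.0, 136.0]
orientation: [-2.484, -1.921, 0.006]
ft_force: [-0.1, -0.6, 0.0]
width: 61.8
```

Request:
move_arm(
  motion=[
    [[0,0,0],[0,0,0]],
    [[0,0,0],[0,0,0]],
    [[0,0,0],[0,0,0]],
    [[0,0,0],[0,0,0]],
    [[0,0,0],[0,0,0]],
  ],
  gripper=0,
)

```text
t: 23.5
ee_pos: [641.1, 211.5, 139.2]
orientation: [-2.485, -1.922, -0.003]
ft_force: [0.9, 5.4, 1.4]
width: 27.5
```

```bash
python3 -c "
from wf import *
go(604.5,67.8,139,1.323)
"
```

```text
t 23.5 pos [641.1 211.5 139.2] yaw 1.317 q6 -1.02 F [0.9 5.4 1.4] M [ 0.83 -0.18 -0.01] w 27.5 tilt [ 0.002  0.001 -1.   ]
shift units [-9.886e-01  4.500e-03 -4.000e-04] rz -0.0057
```

Request:
move_arm(
  motion=[
    [[-0.08,0,0],[0,0,0]],
    [[-0.2,0.001,0],[0,0,0]],
    [[-0.33,0.002,0],[0,0,0]],
    [[-0.46,0.003,0],[0,0,0]],
    [[-0.58,0.003,0],[0,0,0]],
  ],
)

```text
t: 24.12
ee_pos: [619.9, 127.3, 139.2]
orientation: [-2.485, -1.922, -0.005]
ft_force: [3.4, 9.0, -0.1]
width: 27.5
```

Request:
move_arm(
  motion=[
    [[-0.1,0,0],[0,0,0]],
    [[-0.2,0.001,0],[0,0,0]],
    [[-0.29,0.002,0],[0,0,0]],
    [[-0.35,0.002,0],[0,0,0]],
    [[-0.38,0.003,0],[0,0,0]],
  ],
)

```text
t: 24.75
ee_pos: [605.9, 71.5, 139.1]
orientation: [2.485, 1.922, 0.003]
ft_force: [1.4, 6.8, 1.3]
width: 27.3
```

```bash
python3 -c "
from wf import *
go(604.3,67.6,139,1.323)
"
```

```text
t 24.75 pos [605.9  71.5 139.1] yaw 1.317 q6 -1.22 F [1.4 6.8 1.3] M [ 1.06 -0.27  0.  ] w 27.3 tilt [ 0.002  0.001 -1.   ]
shift units [-0.0276 -0.0036  0.0009] rz -0.0062
```

Request:
move_arm(
  motion=[
    [[-0.015,0,0],[0,0,0]],
    [[-0.03,0,0],[0,0,0]],
    [[-0.045,0,0],[0,0,0]],
    [[-0.06,0,0],[0,0,0]],
    [[-0.06,0,0],[0,0,0]],
  ],
)

```text
t: 25.38
ee_pos: [604.9, 67.4, 139.2]
orientation: [-2.483, -1.92, -0.013]
ft_force: [5.8, 27.4, -3.9]
width: 27.3
```

```bash
python3 -c "
from wf import *
go(604.3,67.6,139,1.323)
"
```

```text
t 25.38 pos [604.9  67.4 139.2] yaw 1.316 q6 -1.23 F [ 5.8 27.4 -3.9] M [ 4.   -0.88  0.05] w 27.3 tilt [ 0.008  0.003 -1.   ]
shift units [ 0.0003 -0.0042  0.0011] rz -0.0065
```

Request:
move_arm(
  motion=[
    [[0.02,0,0],[0,0,0]],
    [[0.035,0,0],[0,0,0]],
    [[0.035,0,0],[0,0,0]],
    [[0.035,0,0],[0,0,0]],
    [[0.035,0,0],[0,0,0]],
  ],
  gripper=0.7,
)

```text
t: 26.0
ee_pos: [604.1, 67.0, 138.5]
orientation: [-2.485, -1.922, 0.0]
ft_force: [0.1, -0.0, -0.1]
width: 61.5
```

Request:
move_arm(
  motion=[
    [[0,0,-0.1],[0,0,0]],
    [[0,0,-0.25],[0,0,0]],
    [[0,0,-0.45],[0,0,0]],
    [[0,0,-0.65],[0,0,0]],
    [[0,-0.2,-0.8],[0,0,0]],
  ],
)

```text
t: 26.62
ee_pos: [576.7, 74.7, 261.2]
orientation: [2.484, 1.92, 0.005]
ft_force: [-0.8, 0.6, 0.6]
width: 61.6
```

Request:
move_arm(
  motion=[
    [[0.1,-0.2,0],[0,0,0]],
    [[0.25,-0.4,0],[0,0,0]],
    [[0.5,-0.6,0],[0,0,0]],
    [[0.7,-0.8,0],[0,0,0]],
    [[0.9,-0.9,0],[0,0,0]],
  ],
)

```text
t: 27.25
ee_pos: [477.4, 240.6, 259.8]
orientation: [2.484, 1.923, 0.002]
ft_force: [-0.1, -0.4, 0.1]
width: 61.2
```

Request:
move_arm(
  motion=[
    [[0.1,0,0],[0,0,0]],
    [[0.3,0,0],[0,0,0]],
    [[0.5,0,0],[0,0,0]],
    [[0.6,0,0],[0,0,0]],
    [[0.6,0,0],[0,0,0]],
  ],
)

```text
t: 27.88
ee_pos: [501.5, 326.6, 258.5]
orientation: [2.484, 1.923, -0.0]
ft_force: [0.4, -1.0, 0.4]
width: 61.3
```

```bash
python3 -c "
from wf import *
go(604.3,67.6,139,1.323)
a=save('scene','s12.png');b=save('top','t12.png')
for c in('scene','top'):
  for n in ['shutter_knob','cup_mid','tin_mid','junction_box','screwdriver']: print(c,n,[(np.round(d['location']),round(d['p'],2)) for d in ctrl.pinpoint(c,n)])
"
```

```text
t 27.88 pos [501.5 326.6 258.5] yaw 1.317 q6 -0.76 F [ 0.4 -1.   0.4] M [-0.04 -0.01 -0.  ] w 61.3 tilt [-0.  0. -1.]
shift units [-1.4996  1.0964  0.7973] rz -0.0053
scene shutter_knob [(array([606.,  69., 148.]), 0.57)]
scene cup_mid [(array([392., -65.,  42.]), 0.94), (array([ 306., -184.,   41.]), 0.85)]
scene tin_mid [(array([ 545., -337.,   32.]), 0.7)]
scene junction_box []
scene screwdriver [(array([ 769., -199.,    4.]), 0.79)]
top shutter_knob [(array([605.,  66., 151.]), 0.73)]
top cup_mid [(array([395., -67.,  40.]), 0.69), (array([ 302., -178.,   46.]), 0.65), (array([608.,  68.,   3.]), 0.41)]
top tin_mid [(array([ 543., -336.,   37.]), 0.66)]
top junction_box [(array([420., 268.,   0.]), 0.87), (array([ 540., -335.,   35.]), 0.35)]
top screwdriver [(array([ 768., -200.,    1.]), 0.69)]
```

View pics/s12.png

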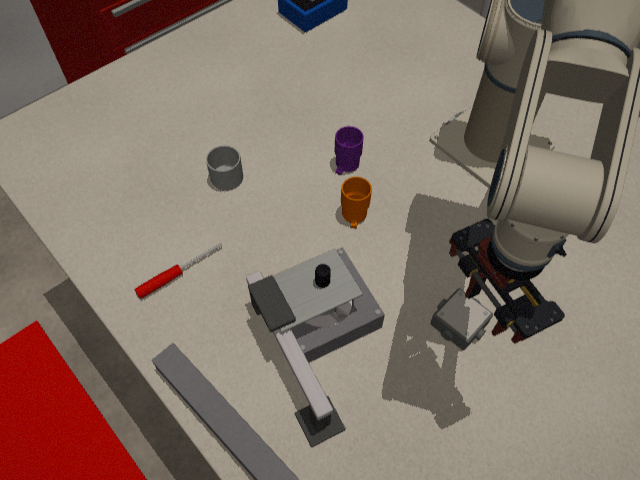

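View pics/t12.png

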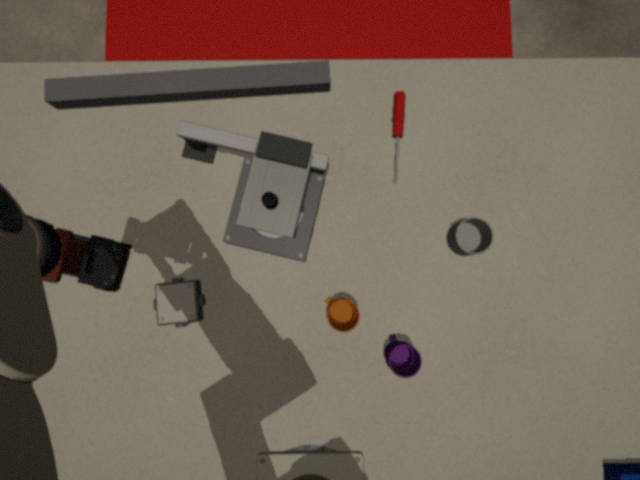

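The scene view shows the shutter over the well, with the knob at (322,275) there and at (269,200) in the top view. All the bystanders are where they were.

```bash
python3 -c "
from h import *
print(ctrl.close_job())"
```

```text
the job is handed in; nothing more can be done
None
```

The swarf cup is refitted and the shutter is shut over it. I handed the job in at about 28.5 s of the 72 s allowed.

- **Shutter open:** I slid it by the knob until it hit its end stop, with about 30 N of push and no further movement.
- **Cup placed:** I took the grey lugged cup, aligned its lugs with the slots and set it on the ring floor. It met the floor at about the expected 34 mm.
- **Twist home:** I turned it clockwise with the ring until the torque rose to about 1.2 N m and the grip began to slip. The tool had gone down 14 mm. With the gripper clear, a cup model with its rim at 112 mm matched both pictures, and the slot angle matched in the top view.
- **Shutter shut:** It ran 150.2 mm from the open stop to the shut stop, with about 28 N on that stop. Nothing caught on the cup. The knob was last seen at (606, 69) in the scene view and (605, 66) in the top view, against the well's axis at about (605, 67).
- **Bystanders:** The tin, screwdriver, and the orange and purple cups were found where they started, within the networks' error. The junction box was missed in the last scene view but found in place in the top view.

The two cameras disagreed by about 2 mm in x throughout, so I used the average. No check failed.

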